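Gauge the depth of a finger mould and lock the slide

TASK

Measure how deep the plaster finger mould under the depth gauge is: take the gauge by its black wing grip, lower the probe into the well until its foot rests lightly on the soft pad at the bottom, never squashing the pad flat. With the foot still resting there, twist the grip clockwise (seen from above) all the way to its stop to lock the slide, then let go, leaving the foot on the pad and the other things on the counter where they are.

Things in the scene. Friction and masses are not known exactly. Their poses are not given: they have to be found in the camera images.
- stand: Metal depth-gauge stand fixed to the counter. Origin on the counter under the vertical probe axis, z up. Base plate 140 x 100 x 10 mm (x -50 to +90). It carries a white plaster mould 70 x 70 mm round the origin, top 80 mm up; column behind it (x = 65); an arm 30 mm wide, 105 to 125 mm up, guides the 8 mm probe rod over the mould. Only rod and grip are higher than 128 mm.
- well_mouth (a point): Centre of the mouth of the upright round well in the mould, 24 mm wide, 80 mm above the counter, on the probe axis. The depth of the well differs from time to time and is not given: the flat top of the springy pad that forms its bottom lies somewhere 22 to 52 mm above the counter. The pad fills the well's width, gives about 1.2 N per mm when pressed and is flat after 6 mm (about 7 N).
- grip (a point): Centre of the black wing grip on top of the rod, the part to hold and twist: an upright bar 46 mm long (x axis), 12 mm thick (y), 22 mm high (z up), a hub 20 mm wide and 9 mm high below it. It lies 145 mm above the underside of the foot, 245 mm above the counter at slide = 0. It goes down with the slide and turns with the lock.
- slide (a joint): How far the probe has been lowered, m: 0 = highest (foot underside 100 mm above the counter), end of travel 0.085; starts between 0 and 0.012. The slide drags with about 3 N either way and stays where it is left; rod and grip together weigh about 1.2 N.
- lock (a joint): Twist of the grip relative to the stand, rad: 0 = open (bar along the stand's x axis), growing as it is turned clockwise seen from above, to the stop at 1.05 (60 degrees) = fully locked; starts between 0 and 0.15. Drags with about 0.05 N m and stays where it is left.
- foot: The probe's foot: a steel disc 11 mm wide, 11 mm high, at the lower end of the rod, on the probe axis (it may swivel about that axis but is rigid up and down); origin at the centre of its underside, z up.
- splint: Bystander: orange miniature hand splint, about 120 x 60 x 25 mm, loose; origin under its palm part.
- dynamometer: Bystander: purple plastic finger dynamometer, about 120 x 48 x 29 mm, loose; origin under the middle of its handle.
- palm_roll: Bystander: rounded green silicone palm roll, 90 mm long (x axis), 36 mm thick, loose, lying; origin under its middle.
- ply_box: Bystander: plywood box 160 x 200 x 65 mm with its lid standing open (up to 225 mm high) along its +x rim and a brass hook latch; fixed. Origin under the box's centre.
There are look-alikes about, which are no part of the job. There is more than one size of the stand; the one meant has the size given above.

How it is judged:
By the outcome, as a careful person would: the job done as asked, in the order asked, and still so for the second after the job is handed in, with the robot touching nothing.
It also fails if it takes over 64 s, if anything falls off the work surface, if the arm or the gripper's body presses on something with over 40 N, if the wrist force passes 120 N, or if a joint passes its speed limit or range.

ROBOT

A 6-joint arm with a two-finger parallel gripper is mounted at the origin on the work surface. World frame = base frame: x ahead of the robot, y to its left, z up, the work surface at z = 0. Lengths are in m, angles in degrees, forces in N, time in s.
With the tool pointing down it reaches from about 0.275 to 0.75 m from the base axis. Payload 10.2 kg.
Tool frame: the origin (TCP) lies midway between the tips of the shut fingers; the grasp point (between the pads) lies 19 mm behind it (bot.pinch_z is the distance from the TCP to the grasp point, in m); z points along the fingers, y is the line along which they close (so a half turn about z gives the same grasp; the last joint's range is limited). The gripper opens to 85 mm and grips with 20 to 120 N. Pads are 22 mm wide; open, the fingers measure 114 mm over their backs; the gripper's body (76 mm by 85 mm) begins 54 mm behind the grasp point. The pads swing forward as they close: fully open they stand 13 mm farther back than shut.
Start: joints at [-84.591, 17.928, 85.812, -0, 76.261, -12.8], TCP at [0.164, -0.499, 0.231] pointing down, gripper open.
Joint ranges: [-168.41, 168.41], [-55.51, 124.54], [10.69, 146.95], [-70.63, 250.63], [1, 178], [-165.06, 165.06]. Speed limits (degrees/s): [136.94, 136.94, 172.46, 180, 180, 180].

INTERFACE

Orientations are given as a 3x3 rotation matrix whose columns are the frame's x, y, z axes.
In Python, from rig import sensors, eyes, bot gives the robot as it stands.
- The arm moves only by the tool move_arm, never from a script. Its argument "rows" is a list of rows, each a list of 7 numbers: the shift along the tool's x, y, z normalised to -1 to 1, where 1 is 400 mm, then the turn, a rotation vector about the tool's x, y, z normalised to -1 to 1, where 1 is pi/2 rad, then the gripper's target within -1 to 1 (fully open at 1, half-way at 0, shut at -1). In form: [[tx, ty, tz, ax, ay, az, hand], ...]. A call has 1 to 20 rows; each row is the pose to reach, as a shift and turn from the pose commanded when the call began, along the tool's axes at that moment; what a row does not reach only later rows make up. A row lasts 1/10 s, in which the tool goes at most 50 mm and 8.59 degrees, less where a joint would pass 70% of its speed; a pose out of reach is approached as far as the arm can. A call with a number of a shift or a turn outside -1 to 1 is refused whole. A call with a gripper value outside its range is refused whole. The fingers move at their own pace and stop on an object; "force" is the grip in N (left out, the last holds). Time passes only in rows, so rows that repeat a pose let the fingers close. It gives the time, the measured TCP pose, the force, the opening and the grip force at its end, in the units of the state.
- sensors.sense(): the state, without advancing time (a new reading comes with each control period).
- eyes.grab_frame(name): name is "scene" or "top"; returns the picture (480x640x3 uint8, blue, green, red); there is no depth.
- eyes.camera_params(name): a dict with "K" (3x3 intrinsics, pixels), "R" (3x3) and "t" (3): a world point X has camera coordinates R X + t. Camera axes: x right, y down, z forward; pixel columns grow to the right and rows downward; lengths in m; the calibration is good to about 2 mm. A picture is of the moment at which its call begins. camera_params takes no time and is no camera call.
- bot.job_done(): hands the job in; it is judged then, once.
The state is a dict: "time": time; "qpos": joint angles; "joint_vel": joint speeds; "effort": joint torques, N m; "eef_pos": TCP position; "ee_rot": TCP orientation; "contact_force": force on the tool from outside, world axes, zero at the start; "torque": the same for the moment, N m; "grip_width": opening from 0.0 (shut) to 1.0 (fully open); "grasp_force": force on a finger pad.
Only numpy, scipy, OpenCV 4.12 (cv2) and the standard library are available. Lean on these libraries where they do the work, as an engineer would, in place of code of your own. Each camera call takes 0.05 s, during which the arm holds its last target. There are 200 camera calls.

## Working session

There is one attempt and no reset: what is moved stays moved. The work goes in short steps, Python scripts to look and compute and a tool call to move; the robot and the scene stay as the last step left them, time stands still between calls to the robot, and variables do not carry over. Pictures are saved under pics/ and viewed, at most 10 in all, crops included, and the job is handed in when it is done.

Besides the shell and the picture viewer there is one more tool, called as name(argument=value, ...), one argument or row to a line, values as JSON. move_arm: Moves the arm, as the interface text tells. Scaled input: -1 to 1 covers 400 mm each way for a shift and pi/2 rad each way for a turn. Its arguments: {"type":"object","properties":{"rows":{"type":"array","items":{"type":"array","items":{"type":"number","minimum":-1,"maximum":1}}},"force":{"type":"number"}},"required":["rows"]}

```bash
mkdir -p pics; python3 - <<'E'
from rig import sensors, eyes, bot
import cv2
for n in ("scene","top"):
    cv2.imwrite(f"pics/{n}0.png",eyes.grab_frame(n)); p=eyes.camera_params(n); print(n,p["K"].tolist(),p["R"].tolist(),p["t"].tolist())
s=sensors.sense(); print(s["time"],s["eef_pos"],s["ee_rot"],s["contact_force"],bot.pinch_z)
E
```

```text
scene [[547.0413083087375, 0.0, 313.82585650450295], [0.0, 547.0413083087375, 239.2975385440249], [0.0, 0.0, 1.0]] [[-0.30488504689245005, 0.9522296467151918, 0.017430091739548115], [0.7564621966260251, 0.2532421777476489, -0.6030201858025623], [-0.5786277328793678, -0.1706666321408165, -0.7975354834843363]] [0.22063477714497953, -0.3487735163163602, 1.6967809778802643]
top [[520.9811816526025, 0.0, 327.3068057875953], [0.0, 520.9811816526025, 242.93743571511962], [0.0, 0.0, 1.0]] [[0.013667729233116925, -0.9996254422987652, 0.023710088287648645], [-0.9927170704411757, -0.016404062125421358, -0.11934707705040305], [0.11969131644484382, -0.021906205850927358, -0.9925694468967485]] [-0.053404887541497637, 0.619580374651806, 1.223818202928231]
0.1 [ 0.16400978 -0.49849726  0.23080767] [[ 9.49925277e-01  3.12477119e-01 -1.35304245e-04]
 [ 3.12477080e-01 -9.49924696e-01  1.07075110e-03]
 [ 2.06056374e-04 -1.05941301e-03 -9.99999418e-01]] [0.43348048 1.10470345 0.69557484] 0.0187
```

View pics/scene0.png

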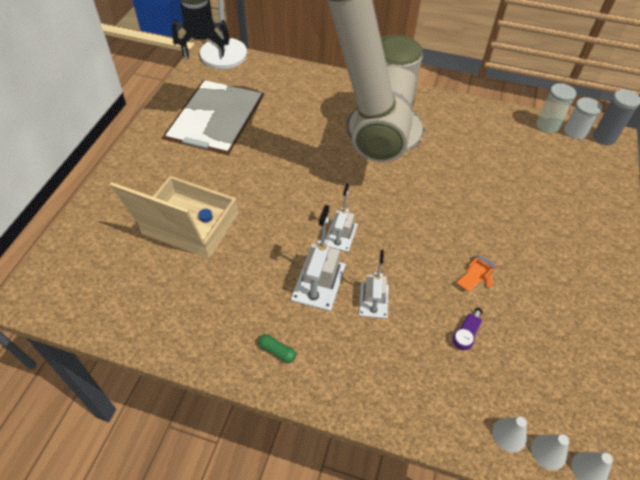

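View pics/top0.png

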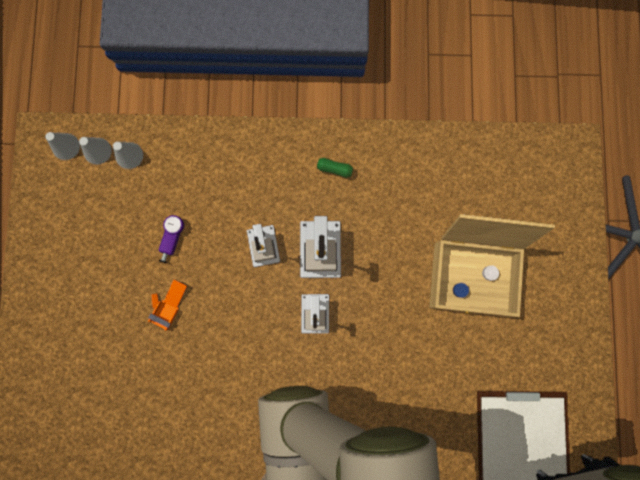

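The scene shows three stands. In the top view they are at (320,250), (262,245) and (315,313); in the scene view at (320,275), (375,293) and (341,228). The one at top (320,250) fits: its plate is about 40x57 px, or roughly 95x135 mm, while the others are about 65 mm wide. I'll confirm it with an enlarged crop of both views.

```bash
python3 - <<'E'
import cv2,numpy as np
a=cv2.imread("pics/top0.png")[205:285,285:355]; b=cv2.imread("pics/scene0.png")[195:315,280:355]
a=cv2.resize(a,None,fx=6,fy=6,interpolation=cv2.INTER_CUBIC); b=cv2.resize(b,None,fx=4,fy=4,interpolation=cv2.INTER_CUBIC)
cv2.imwrite("pics/crop1.png",np.hstack([a,b]))
E
cat > h.py <<'E'
import numpy as np, cv2
from rig import sensors, eyes, bot
def ray(n,uv):
    p=eyes.camera_params(n);R=np.array(p["R"]);t=np.array(p["t"])
    return -R.T@t, R.T@np.linalg.inv(p["K"])@[uv[0],uv[1],1]
def plane(n,uv,z):
    c,d=ray(n,uv); return c+d*(z-c[2])/d[2]
def two(uv1,uv2):
    c1,d1=ray("top",uv1);c2,d2=ray("scene",uv2)
    s=np.linalg.lstsq(np.c_[d1,-d2],c2-c1,rcond=None)[0]
    a,b=c1+d1*s[0],c2+d2*s[1]; return (a+b)/2,np.linalg.norm(a-b)
def proj(n,X):
    p=eyes.camera_params(n);q=np.array(p["K"])@(np.array(p["R"])@X+p["t"]);return q[:2]/q[2]
E
```

```text
(no output)
```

View pics/crop1.png

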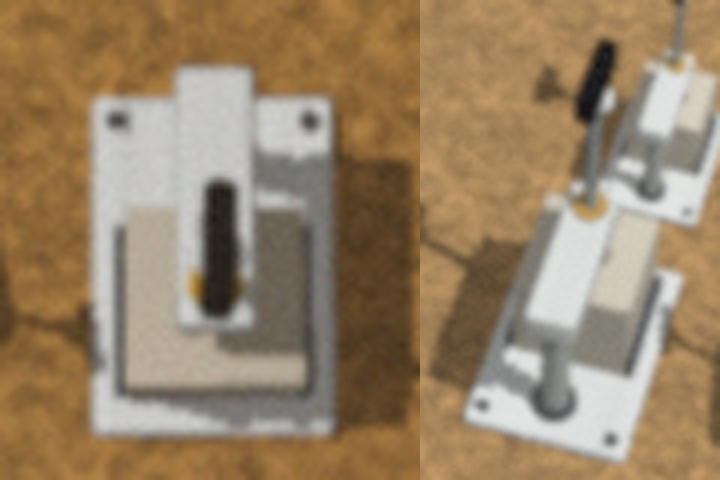

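The crop confirms the large stand: plate corners at crop (93,97)-(333,435) and black grip bar at (219,247) in the top view. In the scene crop the bar is at (597,80), and the column is on the far (+x) side.

```bash
python3 - <<'E'
from h import *
f=lambda u,v:(285+(u+.5)/6-.5,205+(v+.5)/6-.5)
C=[plane("top",f(*c),.01) for c in [(92,97),(332,97),(334,435),(92,435)]]
for c in C: print(c.round(4))
C=np.array(C); print("sides",np.linalg.norm(C-np.roll(C,-1,0),axis=1).round(4))
xd=(C[0]+C[1]-C[2]-C[3]);xd/=np.linalg.norm(xd);print("yaw",np.degrees(np.arctan2(xd[1],xd[0])))
o=C.mean(0)-.02*xd;print("origin",o.round(4))
# black masks
for n,(r0,r1,c0,c1) in {"top":(228,265,310,332),"scene":(198,232,312,335)}.items():
    g=cv2.imread(f"pics/{n}0.png")[r0:r1,c0:c1]; m=(g.max(2)<50).astype(np.uint8)
    k,l,st,ce=cv2.connectedComponentsWithStats(m); i=1+st[1:,4].argmax()
    pc=ce[i]+[c0,r0]; print(n,pc,st[i]); 
    y,x=np.where(l==i); r=cv2.minAreaRect(np.c_[x,y].astype(np.float32)); print(r)
    if n=="top": a=pc; print(plane("top",pc,.245))
    else: print("two",two(a,pc))
for z in (.235,.245): print(proj("top",np.r_[o[:2],z]),proj("scene",np.r_[o[:2],z]))
E
```

```text
[0.6781 0.0242 0.01  ]
[ 0.6798 -0.0753  0.01  ]
[ 0.5397 -0.0776  0.01  ]
[0.5382 0.0214 0.01  ]
sides [0.0995 0.1401 0.099  0.1399]
yaw 1.0476263105569394
origin [ 0.5889 -0.0272  0.01  ]
top [321.13235294 246.41176471] [ 9  8  5 21 68]
((11.415386199951172, 18.0230770111084), (3.8274314403533936, 20.080148696899414), 3.1798300743103027)
[ 0.58805469 -0.02710536  0.245     ]
scene [323.52857143 215.        ] [ 8  8  8 19 70]
((11.568964958190918, 16.827587127685547), (3.899601936340332, 18.9409236907959), 21.801410675048828)
two (array([ 0.5889272 , -0.02643557,  0.23579681]), np.float64(0.0015657867863192066))
[321.1314334  246.53320216] [322.80693069 215.11599549]
[321.19060303 245.97594167] [322.95022784 212.11953577]
```

move_arm(
  rows=[
    [0,0,-0.2,0,0,0,1],
    [0,0,-0.2,0,0,0,1],
    [0.69,-0.395,-0.2,0,0,0,1],
    [0.69,-0.395,-0.2,0,0,0,1],
    [0.69,-0.395,-0.2,0,0,0,1],
    [0.69,-0.395,-0.2,0,0,0,1],
    [0.69,-0.395,-0.2,0,0,0,1],
    [0.69,-0.395,-0.2,0,0,0,1],
    [0.69,-0.395,-0.2,0,0,0,1],
    [0.69,-0.395,-0.2,0,0,0,1],
  ],
)

```text
time: 1.1
eef_pos: [0.3779, -0.2606, 0.3112]
ee_rot: [[0.949, 0.316, -0.0], [0.316, -0.949, 0.0], [0.0, -0.0, -1.0]]
contact_force: [-0.8, -0.7, 0.3]
grip_width: 1.0
grasp_force: 0.0
```

move_arm(
  rows=[
    [0.69,-0.395,0,0,0,0.222,1],
    [0.69,-0.395,0,0,0,0.222,1],
    [0.69,-0.395,0,0,0,0.222,1],
    [0.69,-0.395,0,0,0,0.222,1],
    [0.69,-0.395,0,0,0,0.222,1],
    [0.69,-0.395,0,0,0,0.222,1],
    [0.69,-0.395,0,0,0,0.222,1],
    [0.69,-0.395,0,0,0,0.222,1],
    [0.69,-0.395,0,0,0,0.222,1],
    [0.69,-0.395,0,0,0,0.222,1],
    [0.69,-0.395,0,0,0,0.222,1],
    [0.69,-0.395,0,0,0,0.222,1],
  ],
)

```text
time: 2.3
eef_pos: [0.5893, -0.027, 0.3116]
ee_rot: [[0.999, -0.032, 0.0], [-0.032, -0.999, -0.0], [0.0, 0.0, -1.0]]
contact_force: [-0.1, -0.8, 0.3]
grip_width: 1.001
grasp_force: 0.0
```

```bash
python3 - <<'E'
from h import *
g=eyes.grab_frame("scene");cv2.imwrite("pics/s1.png",cv2.resize(g[140:260,250:390],None,fx=5,fy=5,interpolation=cv2.INTER_CUBIC))
s=sensors.sense(); print(s["time"],s["eef_pos"],s["ee_rot"].round(3).tolist(),s["contact_force"],s["qpos"],s["grip_width"])
E
```

```text
2.35 [ 0.58939785 -0.02676253  0.31157294] [[0.999, -0.032, 0.0], [-0.032, -0.999, -0.0], [0.0, 0.0, -1.0]] [ 0.3614617  -0.3163732  -0.37416742] [-1.39672995e+01  2.42735909e+01  6.50817489e+01 -2.11835212e-03
  9.06248595e+01  7.78630854e+01] 0.9937398929779837
```

View pics/s1.png

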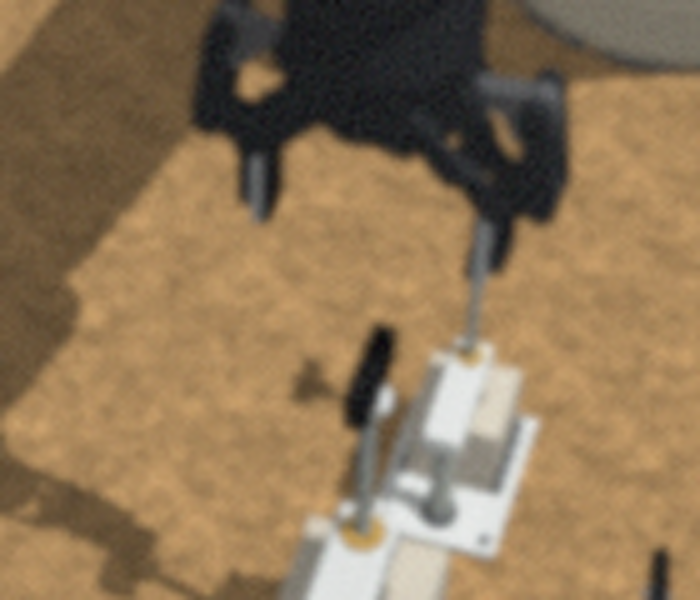

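The gripper straddles the grip. The bar is centred at crop (371,377), about px (324,215), which puts it near z 0.236. Next I descend and close.

move_arm(
  rows=[
    [0,0,0.1,0,0,0,1],
    [0,0,0.2,0,0,0,0.5],
    [0,0,0.2,0,0,0,0],
    [0,0,0.2,0,0,0,-0.4],
    [0,0,0.2,0,0,0,-0.5],
    [0,0,0.2,0,0,0,-0.5],
    [0,0,0.2,0,0,0,-0.5],
  ],
)

```text
time: 3.05
eef_pos: [0.59, -0.0261, 0.2326]
ee_rot: [[1.0, -0.031, 0.002], [-0.031, -1.0, -0.001], [0.002, 0.0, -1.0]]
contact_force: [-0.3, -0.7, 0.6]
grip_width: 0.25
grasp_force: 0.0
```

move_arm(
  force=30,
  rows=[
    [0,0,0,0,0,0,-1],
    [0,0,0,0,0,0,-1],
    [0,0,0,0,0,0,-1],
    [0,0,0,0,0,0,-1],
    [0,0,0,0,0,0,-1],
  ],
)

```text
time: 3.55
eef_pos: [0.5898, -0.0261, 0.2314]
ee_rot: [[1.0, -0.031, 0.001], [-0.031, -1.0, -0.0], [0.001, 0.0, -1.0]]
contact_force: [0.8, -0.6, 2.1]
grip_width: 0.133
grasp_force: 34.6
```

```bash
python3 - <<'E'
from h import *
g=eyes.grab_frame("scene");cv2.imwrite("pics/s2.png",cv2.resize(g[150:260,260:380],None,fx=5,fy=5,interpolation=cv2.INTER_CUBIC))
s=sensors.sense(); print(s["time"],s["eef_pos"],s["contact_force"],s["torque"],s["grip_width"],s["grasp_force"])
E
```

```text
3.6 [ 0.58980999 -0.02608264  0.23141332] [ 1.02141952 -0.97331471  1.31505794] [ 0.03218025 -0.26088543  0.03265697] 0.12521123941793233 34.57765460014343
```

View pics/s2.png

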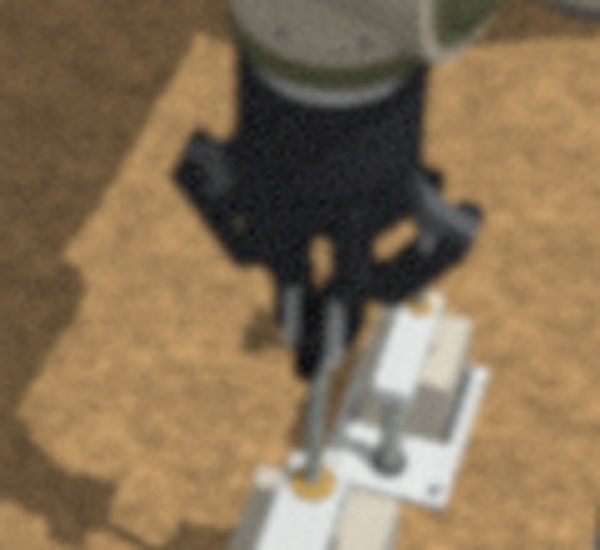

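The grip is held: opening is about 11 mm, matching the 12 mm bar. I lower it 34 mm, which stays clear of the highest possible pad.

move_arm(
  force=45,
  rows=[
    [0,0,0,0,0,0,-1],
    [0,0,0.02,0,0,0,-1],
    [0,0,0.04,0,0,0,-1],
    [0,0,0.05,0,0,0,-1],
    [0,0,0.05,0,0,0,-1],
  ],
)

```text
time: 4.1
eef_pos: [0.5896, -0.026, 0.21]
ee_rot: [[1.0, -0.031, -0.001], [-0.031, -1.0, 0.0], [-0.001, -0.0, -1.0]]
contact_force: [4.7, 0.1, -4.0]
grip_width: 0.126
grasp_force: 48.0
```

move_arm(
  rows=[
    [0,0,0.01,0,0,0,-1],
    [0,0,0.02,0,0,0,-1],
    [0,0,0.03,0,0,0,-1],
    [0,0,0.035,0,0,0,-1],
    [0,0,0.035,0,0,0,-1],
  ],
)

```text
time: 4.6
eef_pos: [0.5896, -0.0261, 0.1968]
ee_rot: [[1.0, -0.031, -0.0], [-0.031, -1.0, 0.0], [-0.0, -0.0, -1.0]]
contact_force: [3.8, -0.4, -1.9]
grip_width: 0.128
grasp_force: 48.2
```

```bash
cat > r.py <<'E'
from h import *
F=[];T=[]
for _ in range(3):
    eyes.grab_frame("top"); s=sensors.sense(); F.append(s["contact_force"]);T.append(s["torque"])
print(s["time"],"z",round(s["eef_pos"][2],4),s["eef_pos"][:2].round(4),"F",np.mean(F,0).round(2),np.std(F,0).round(2),"T",np.mean(T,0).round(2),s["grip_width"])
E
python3 r.py
```

```text
4.75 z 0.1968 [ 0.5896 -0.0261] F [ 4.85 -0.29 -4.03] [0.08 0.91 0.43] T [-0.07 -0.89  0.01] 0.12234840758192828
```

move_arm(
  rows=[
    [0,0,0.00125,0,0,0,-1],
    [0,0,0.0025,0,0,0,-1],
    [0,0,0.00375,0,0,0,-1],
  ],
)

```text
time: 5.05
eef_pos: [0.5897, -0.0261, 0.1962]
ee_rot: [[1.0, -0.031, 0.001], [-0.031, -1.0, -0.0], [0.001, 0.0, -1.0]]
contact_force: [3.7, -0.7, 2.8]
grip_width: 0.123
grasp_force: 48.7
```

move_arm(
  rows=[
    [0,0,0.00125,0,0,0,-1],
    [0,0,0.0025,0,0,0,-1],
    [0,0,0.00375,0,0,0,-1],
  ],
)

```text
time: 5.35
eef_pos: [0.5897, -0.026, 0.1944]
ee_rot: [[1.0, -0.031, 0.0], [-0.031, -1.0, -0.0], [0.0, 0.0, -1.0]]
contact_force: [2.9, -0.3, 1.3]
grip_width: 0.125
grasp_force: 48.7
```

```bash
python3 r.py
```

```text
5.5 z 0.1943 [ 0.5897 -0.0261] F [ 3.93 -0.58  1.52] [0.67 0.36 0.77] T [-0.04 -0.65  0.02] 0.1267976057777822
```

move_arm(
  rows=[
    [0,0,0.00125,0,0,0,-1],
    [0,0,0.0025,0,0,0,-1],
    [0,0,0.00375,0,0,0,-1],
  ],
)

```text
time: 5.8
eef_pos: [0.5897, -0.0261, 0.1928]
ee_rot: [[1.0, -0.031, 0.0], [-0.031, -1.0, 0.0], [0.0, -0.0, -1.0]]
contact_force: [5.0, 0.4, 2.2]
grip_width: 0.124
grasp_force: 48.7
```

move_arm(
  rows=[
    [0,0,0.00125,0,0,0,-1],
    [0,0,0.0025,0,0,0,-1],
    [0,0,0.00375,0,0,0,-1],
  ],
)

```text
time: 6.1
eef_pos: [0.5897, -0.0261, 0.1913]
ee_rot: [[1.0, -0.031, 0.0], [-0.031, -1.0, -0.0], [0.0, 0.0, -1.0]]
contact_force: [4.3, 0.7, 2.2]
grip_width: 0.126
grasp_force: 48.7
```

```bash
python3 r.py
```

```text
6.25 z 0.1912 [ 0.5897 -0.026 ] F [ 4.35 -0.3   0.9 ] [0.34 0.19 0.45] T [-0.04 -0.73  0.05] 0.12908358131544748
```

move_arm(
  rows=[
    [0,0,0.00125,0,0,0,-1],
    [0,0,0.0025,0,0,0,-1],
    [0,0,0.00375,0,0,0,-1],
  ],
)

```text
time: 6.55
eef_pos: [0.5897, -0.026, 0.1898]
ee_rot: [[1.0, -0.031, 0.0], [-0.031, -1.0, 0.0], [0.0, -0.0, -1.0]]
contact_force: [4.0, -0.1, 1.9]
grip_width: 0.126
grasp_force: 48.7
```

move_arm(
  rows=[
    [0,0,0.00125,0,0,0,-1],
    [0,0,0.0025,0,0,0,-1],
    [0,0,0.00375,0,0,0,-1],
  ],
)

```text
time: 6.85
eef_pos: [0.5897, -0.0261, 0.1883]
ee_rot: [[1.0, -0.031, 0.0], [-0.031, -1.0, -0.0], [0.0, 0.0, -1.0]]
contact_force: [4.1, -1.4, 2.9]
grip_width: 0.122
grasp_force: 48.7
```

```bash
python3 r.py
```

```text
7.0 z 0.1882 [ 0.5896 -0.0261] F [ 4.52 -0.38  1.24] [0.91 0.43 0.22] T [-0.05 -0.78  0.02] 0.1266232546735541
```

move_arm(
  rows=[
    [0,0,0.00125,0,0,0,-1],
    [0,0,0.0025,0,0,0,-1],
    [0,0,0.00375,0,0,0,-1],
  ],
)

```text
time: 7.3
eef_pos: [0.5897, -0.0261, 0.1868]
ee_rot: [[1.0, -0.031, 0.0], [-0.031, -1.0, -0.0], [0.0, 0.0, -1.0]]
contact_force: [5.0, -1.1, 2.0]
grip_width: 0.128
grasp_force: 48.7
```

move_arm(
  rows=[
    [0,0,0.00125,0,0,0,-1],
    [0,0,0.0025,0,0,0,-1],
    [0,0,0.00375,0,0,0,-1],
  ],
)

```text
time: 7.6
eef_pos: [0.5897, -0.0261, 0.1853]
ee_rot: [[1.0, -0.031, 0.0], [-0.031, -1.0, -0.0], [0.0, 0.0, -1.0]]
contact_force: [4.8, -0.1, 1.6]
grip_width: 0.124
grasp_force: 48.7
```

```bash
python3 r.py
```

```text
7.75 z 0.1852 [ 0.5896 -0.0261] F [ 4.44 -0.6   1.4 ] [0.48 0.5  0.22] T [-0.06 -0.84  0.02] 0.12499859993470437
```

move_arm(
  rows=[
    [0,0,0.00125,0,0,0,-1],
    [0,0,0.0025,0,0,0,-1],
    [0,0,0.00375,0,0,0,-1],
  ],
)

```text
time: 8.05
eef_pos: [0.5897, -0.0261, 0.1838]
ee_rot: [[1.0, -0.031, 0.0], [-0.031, -1.0, -0.0], [0.0, 0.0, -1.0]]
contact_force: [4.9, -0.3, 1.4]
grip_width: 0.125
grasp_force: 48.7
```

move_arm(
  rows=[
    [0,0,0.00125,0,0,0,-1],
    [0,0,0.0025,0,0,0,-1],
    [0,0,0.00375,0,0,0,-1],
  ],
)

```text
time: 8.35
eef_pos: [0.5897, -0.026, 0.1823]
ee_rot: [[1.0, -0.031, 0.0], [-0.031, -1.0, -0.0], [0.0, 0.0, -1.0]]
contact_force: [4.3, 0.3, 2.9]
grip_width: 0.125
grasp_force: 48.7
```

```bash
python3 r.py
```

```text
8.5 z 0.1822 [ 0.5897 -0.0261] F [ 5.03 -0.67  1.13] [0.42 0.1  0.66] T [-0.1  -0.83  0.03] 0.12436877406211895
```

move_arm(
  rows=[
    [0,0,0.00125,0,0,0,-1],
    [0,0,0.0025,0,0,0,-1],
    [0,0,0.00375,0,0,0,-1],
  ],
)

```text
time: 8.8
eef_pos: [0.5897, -0.0261, 0.1808]
ee_rot: [[1.0, -0.031, 0.0], [-0.031, -1.0, -0.0], [0.0, 0.0, -1.0]]
contact_force: [4.5, -0.4, 1.9]
grip_width: 0.126
grasp_force: 48.7
```

move_arm(
  rows=[
    [0,0,0.00125,0,0,0,-1],
    [0,0,0.0025,0,0,0,-1],
    [0,0,0.00375,0,0,0,-1],
  ],
)

```text
time: 9.1
eef_pos: [0.5897, -0.0261, 0.1793]
ee_rot: [[1.0, -0.031, 0.0], [-0.031, -1.0, 0.0], [0.0, -0.0, -1.0]]
contact_force: [5.2, -1.5, 1.9]
grip_width: 0.126
grasp_force: 48.7
```

```bash
python3 r.py
```

```text
9.25 z 0.1792 [ 0.5896 -0.0261] F [ 5.33 -0.44  1.12] [0.3  0.26 0.54] T [-0.1  -0.85  0.03] 0.12425270477140064
```

move_arm(
  rows=[
    [0,0,0.00125,0,0,0,-1],
    [0,0,0.0025,0,0,0,-1],
    [0,0,0.00375,0,0,0,-1],
  ],
)

```text
time: 9.55
eef_pos: [0.5897, -0.0261, 0.1778]
ee_rot: [[1.0, -0.031, 0.0], [-0.031, -1.0, -0.0], [0.0, 0.0, -1.0]]
contact_force: [4.0, -0.1, 1.1]
grip_width: 0.123
grasp_force: 48.7
```

move_arm(
  rows=[
    [0,0,0.00125,0,0,0,-1],
    [0,0,0.0025,0,0,0,-1],
    [0,0,0.00375,0,0,0,-1],
  ],
)

```text
time: 9.85
eef_pos: [0.5896, -0.026, 0.1763]
ee_rot: [[1.0, -0.031, -0.0], [-0.031, -1.0, -0.0], [-0.0, 0.0, -1.0]]
contact_force: [4.4, 0.2, 1.5]
grip_width: 0.126
grasp_force: 48.7
```

```bash
python3 r.py
```

```text
10.0 z 0.1762 [ 0.5897 -0.0261] F [4.36 0.09 1.33] [0.52 0.13 0.36] T [-0.09 -0.86 -0.01] 0.12805511521243615
```

move_arm(
  rows=[
    [0,0,0.00125,0,0,0,-1],
    [0,0,0.0025,0,0,0,-1],
    [0,0,0.00375,0,0,0,-1],
  ],
)

```text
time: 10.3
eef_pos: [0.5896, -0.026, 0.1748]
ee_rot: [[1.0, -0.031, -0.0], [-0.031, -1.0, 0.0], [-0.0, -0.0, -1.0]]
contact_force: [4.5, -0.2, 1.4]
grip_width: 0.125
grasp_force: 48.7
```

move_arm(
  rows=[
    [0,0,0.00125,0,0,0,-1],
    [0,0,0.0025,0,0,0,-1],
    [0,0,0.00375,0,0,0,-1],
  ],
)

```text
time: 10.6
eef_pos: [0.5897, -0.0261, 0.1733]
ee_rot: [[1.0, -0.031, 0.0], [-0.031, -1.0, -0.0], [0.0, 0.0, -1.0]]
contact_force: [4.3, -0.2, 1.7]
grip_width: 0.129
grasp_force: 48.7
```

```bash
python3 r.py
```

```text
10.75 z 0.1732 [ 0.5897 -0.0261] F [ 4.72 -0.77  0.89] [0.64 0.08 0.26] T [-0.07 -0.86  0.  ] 0.12565543378433777
```

move_arm(
  rows=[
    [0,0,0.00125,0,0,0,-1],
    [0,0,0.0025,0,0,0,-1],
    [0,0,0.00375,0,0,0,-1],
  ],
)

```text
time: 11.05
eef_pos: [0.5897, -0.0261, 0.1718]
ee_rot: [[1.0, -0.031, 0.0], [-0.031, -1.0, 0.0], [0.0, -0.0, -1.0]]
contact_force: [4.0, -0.7, 2.4]
grip_width: 0.125
grasp_force: 48.7
```

move_arm(
  rows=[
    [0,0,0.00125,0,0,0,-1],
    [0,0,0.0025,0,0,0,-1],
    [0,0,0.00375,0,0,0,-1],
  ],
)

```text
time: 11.35
eef_pos: [0.5897, -0.026, 0.1702]
ee_rot: [[1.0, -0.031, -0.0], [-0.031, -1.0, 0.0], [-0.0, -0.0, -1.0]]
contact_force: [4.4, -0.5, 1.6]
grip_width: 0.126
grasp_force: 48.7
```

```bash
python3 r.py
```

```text
11.5 z 0.1702 [ 0.5897 -0.0261] F [ 4.35 -0.66  0.88] [0.17 0.35 0.64] T [-0.11 -0.81  0.02] 0.12533160170323174
```

move_arm(
  rows=[
    [0,0,0.00125,0,0,0,-1],
    [0,0,0.0025,0,0,0,-1],
    [0,0,0.00375,0,0,0,-1],
  ],
)

```text
time: 11.8
eef_pos: [0.5897, -0.0261, 0.1688]
ee_rot: [[1.0, -0.031, 0.0], [-0.031, -1.0, -0.0], [0.0, 0.0, -1.0]]
contact_force: [4.7, -0.7, 1.9]
grip_width: 0.124
grasp_force: 48.7
```

move_arm(
  rows=[
    [0,0,0.00125,0,0,0,-1],
    [0,0,0.0025,0,0,0,-1],
    [0,0,0.00375,0,0,0,-1],
  ],
)

```text
time: 12.1
eef_pos: [0.5897, -0.0261, 0.1673]
ee_rot: [[1.0, -0.031, 0.0], [-0.031, -1.0, -0.0], [0.0, 0.0, -1.0]]
contact_force: [4.4, -1.1, 2.1]
grip_width: 0.126
grasp_force: 48.7
```

```bash
python3 r.py
```

```text
12.25 z 0.1672 [ 0.5897 -0.0261] F [ 5.01 -0.79  1.17] [0.24 0.04 0.62] T [-0.09 -0.87  0.01] 0.1288105273705129
```

move_arm(
  rows=[
    [0,0,0.00125,0,0,0,-1],
    [0,0,0.0025,0,0,0,-1],
    [0,0,0.00375,0,0,0,-1],
  ],
)

```text
time: 12.55
eef_pos: [0.5897, -0.0261, 0.1658]
ee_rot: [[1.0, -0.031, 0.0], [-0.031, -1.0, -0.0], [0.0, 0.0, -1.0]]
contact_force: [4.7, 0.1, 2.7]
grip_width: 0.127
grasp_force: 48.7
```

move_arm(
  rows=[
    [0,0,0.00125,0,0,0,-1],
    [0,0,0.0025,0,0,0,-1],
    [0,0,0.00375,0,0,0,-1],
  ],
)

```text
time: 12.85
eef_pos: [0.5897, -0.0261, 0.1644]
ee_rot: [[1.0, -0.031, 0.0], [-0.031, -1.0, -0.0], [0.0, 0.0, -1.0]]
contact_force: [3.6, -0.5, 4.1]
grip_width: 0.122
grasp_force: 48.9
```

```bash
python3 r.py
```

```text
13.0 z 0.1644 [ 0.5897 -0.0261] F [4.55 0.06 3.16] [0.45 0.55 0.22] T [-0.09 -0.71  0.03] 0.12528809859243706
```

move_arm(
  rows=[
    [0,0,0.00075,0,0,0,-1],
    [0,0,0.0015,0,0,0,-1],
    [0,0,0.0015,0,0,0,-1],
  ],
)

```text
time: 13.3
eef_pos: [0.5897, -0.0261, 0.1638]
ee_rot: [[1.0, -0.031, 0.0], [-0.031, -1.0, -0.0], [0.0, 0.0, -1.0]]
contact_force: [3.9, -0.4, 4.2]
grip_width: 0.125
grasp_force: 49.0
```

```bash
python3 r.py
```

```text
13.45 z 0.1638 [ 0.5897 -0.0261] F [ 3.8  -0.17  4.59] [0.45 0.41 0.05] T [-0.02 -0.7  -0.  ] 0.12819435085306183
```

The foot is resting on the pad with about 3 N, roughly 2.5 mm of give. Next is the clockwise twist.

move_arm(
  force=60,
  rows=[
    [0,0,0,0,0,0,-1],
    [0,0,0,0,0,0.05,-1],
    [0,0,0,0,0,0.1,-1],
    [0,0,0,0,0,0.15,-1],
    [0,0,0,0,0,0.2,-1],
    [0,0,0,0,0,0.25,-1],
    [0,0,0,0,0,0.3,-1],
  ],
)

```text
time: 14.15
eef_pos: [0.5896, -0.0264, 0.1638]
ee_rot: [[0.875, -0.484, -0.0], [-0.484, -0.875, -0.001], [0.0, 0.001, -1.0]]
contact_force: [3.9, -2.1, 5.7]
grip_width: 0.123
grasp_force: 63.1
```

```bash
python3 r.py
```

```text
14.3 z 0.1637 [ 0.5896 -0.0263] F [ 3.01 -2.18  4.77] [0.14 0.59 0.49] T [-0.34 -0.6  -0.06] 0.12081750210546835
```

move_arm(
  rows=[
    [0,0,0,0,0,0.05,-1],
    [0,0,0,0,0,0.1,-1],
    [0,0,0,0,0,0.15,-1],
    [0,0,0,0,0,0.2,-1],
    [0,0,0,0,0,0.25,-1],
    [0,0,0,0,0,0.28,-1],
  ],
)

```text
time: 14.9
eef_pos: [0.5894, -0.0265, 0.1637]
ee_rot: [[0.588, -0.809, -0.001], [-0.809, -0.588, -0.001], [0.0, 0.001, -1.0]]
contact_force: [2.5, -3.5, 4.2]
grip_width: 0.122
grasp_force: 63.1
```

```bash
python3 r.py
```

```text
15.05 z 0.1637 [ 0.5895 -0.0265] F [ 1.6  -4.13  4.79] [0.47 0.74 0.32] T [-0.72 -0.32 -0.05] 0.12244314274306889
```

move_arm(
  rows=[
    [0,0,0,0,0,0.02,-1],
    [0,0,0,0,0,0.04,-1],
    [0,0,0,0,0,0.04,-1],
  ],
)

```text
time: 15.35
eef_pos: [0.5894, -0.0265, 0.1636]
ee_rot: [[0.538, -0.843, -0.001], [-0.843, -0.538, -0.001], [0.0, 0.001, -1.0]]
contact_force: [2.0, -4.5, 5.3]
grip_width: 0.124
grasp_force: 63.1
```

```bash
python3 r.py
```

```text
15.5 z 0.1636 [ 0.5894 -0.0265] F [ 1.43 -5.14  5.19] [0.27 0.2  0.67] T [-0.84 -0.29 -0.02] 0.11809033559425317
```

move_arm(
  rows=[
    [0,0,0,0,0,0.01,-1],
    [0,0,0,0,0,0.02,-1],
    [0,0,0,0,0,0.02,-1],
  ],
)

```text
time: 15.8
eef_pos: [0.5894, -0.0265, 0.1636]
ee_rot: [[0.511, -0.859, -0.001], [-0.859, -0.511, -0.001], [0.0, 0.001, -1.0]]
contact_force: [1.2, -4.9, 4.9]
grip_width: 0.123
grasp_force: 63.1
```

```bash
python3 r.py
```

```text
15.95 z 0.1637 [ 0.5894 -0.0265] F [ 0.99 -4.62  4.31] [0.51 0.08 0.6 ] T [-0.82 -0.27 -0.03] 0.12269166201550807
```

move_arm(
  rows=[
    [0,0,0,0,0,0.01,-1],
    [0,0,0,0,0,0.02,-1],
    [0,0,0,0,0,0.02,-1],
  ],
)

```text
time: 16.25
eef_pos: [0.5894, -0.0265, 0.1636]
ee_rot: [[0.485, -0.875, -0.001], [-0.875, -0.485, -0.001], [0.001, 0.001, -1.0]]
contact_force: [1.4, -4.4, 4.9]
grip_width: 0.122
grasp_force: 63.7
```

```bash
python3 r.py
```

```text
16.4 z 0.1636 [ 0.5894 -0.0265] F [ 0.67 -4.99  5.06] [0.5  0.5  0.34] T [-0.85 -0.25  0.51] 0.1221488611960058
```

The torque rose to 0.5 N m at yaw -61°, so the stop has been reached. One small push further to confirm.

move_arm(
  rows=[
    [0,0,0,0,0,0.01,-1],
    [0,0,0,0,0,0.015,-1],
    [0,0,0,0,0,0.015,-1],
  ],
)

```text
time: 16.7
eef_pos: [0.5894, -0.0265, 0.1637]
ee_rot: [[0.465, -0.885, -0.001], [-0.885, -0.465, -0.001], [0.001, 0.001, -1.0]]
contact_force: [2.3, -6.1, 4.9]
grip_width: 0.122
grasp_force: 66.6
```

```bash
python3 r.py
```

```text
16.85 z 0.1636 [ 0.5894 -0.0265] F [ 1.4  -5.03  4.68] [0.36 0.62 0.22] T [-0.83 -0.24  0.87] 0.11806449537159511
```

move_arm(
  rows=[
    [0,0,0,0,0,0,0.2],
    [0,0,0,0,0,0,0.2],
    [0,0,0,0,0,0,0.2],
    [0,0,0,0,0,0,0.2],
    [0,0,0,0,0,0,0.2],
    [0,0,-0.02,0,0,0,0.2],
    [0,0,-0.06,0,0,0,0.2],
    [0,0,-0.15,0,0,0,0.2],
    [0,0,-0.25,0,0,0,0.2],
    [0,0,-0.35,0,0,0,0.2],
    [0,0,-0.35,0,0,0,0.2],
    [0,0,-0.35,0,0,0,0.2],
  ],
)

```text
time: 18.05
eef_pos: [0.5897, -0.026, 0.3045]
ee_rot: [[0.461, -0.887, 0.002], [-0.887, -0.461, -0.0], [0.001, -0.001, -1.0]]
contact_force: [-0.3, -0.2, 0.0]
grip_width: 0.601
grasp_force: 0.0
```

```bash
python3 r.py; python3 - <<'E'
from h import *
a=eyes.grab_frame("top")[195:295,270:370];b=eyes.grab_frame("scene")[200:320,270:370]
cv2.imwrite("pics/end.png",np.hstack([cv2.resize(a,(400,400)),cv2.resize(b,(333,400))]))
E
```

```text
18.2 z 0.3025 [ 0.5893 -0.026 ] F [-0.1   0.01  0.03] [0.49 0.36 0.72] T [ 0.   -0.01 -0.  ] 0.6009703246585071
```

View pics/end.png

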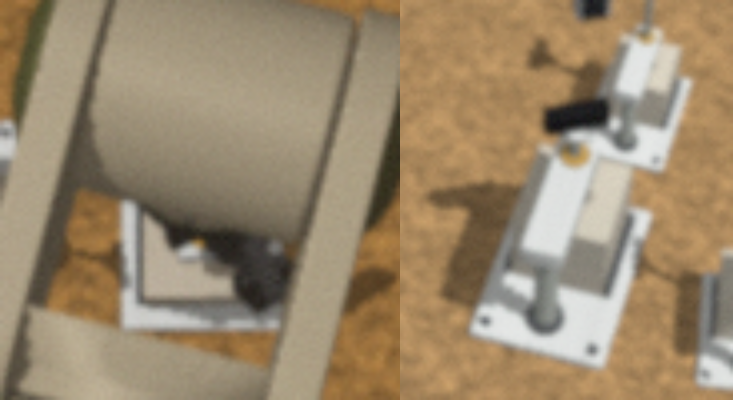

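The final view shows the bar low, at crop (576,115), which gives z of about 0.170 as expected. It is turned by about 60° and the gripper is clear of it.

```bash
python3 -c "
from rig import bot
print(bot.job_done())"
```

```text
the job is handed in; nothing more can be done
None
```

The job is handed in, with no verdict returned: the foot rests on the pad at about 3 N (roughly 2.5 mm of its 6 mm give), the pad top is about 26–28 mm above the counter (well about 53 mm deep), the lock is against its stop, the grip is released and the arm is clear.

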